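# Clamp a milling blank with a click wrench

## Task

Gently slide the blank carrier along its channel until it sits fully home against the end stop of the bench clamp. Then tighten the clamp screw by turning the wrench handle clockwise (seen from above) until the handle breaks over at its hinge, stop as soon as it has clearly given instead of forcing it on, and let go so that the handle springs straight with the screw left tight and the carrier still home. Leave the other things on the bench where they are.

Things in the scene. Friction and masses are not known exactly. Their poses are not given: they have to be found in the camera images.
- clamp: Bench clamp, bolted down: base plate 160 x 130 x 12 mm. Origin on the bench under the screw axis; x runs along its channel from the open mouth to the end stop (face at x = 30 mm), z up. Guide rails 36 to 46 mm either side of the middle, x = -100 to 30 mm, tops at 26 mm. Grey bridge over the channel at x = -18 to 18, y = -62 to 62 mm, top at 62 mm.
- clamp_screw (a point): Point on the vertical axis of the clamp screw, 81 mm above the bench. The screw is stiff with grease: its drag grows with speed, 1.5 N m per rad/s (2 N at the wrench grip at 30 mm/s; near 150 mm/s the hinge gives too early). It stays where it is left. At an unknown angle, 0.35 to 0.75 rad clockwise of its start, it comes up tight. Turning the handle back loosens it.
- carrier_tab (a point): Point on the blank carrier's upright steel tab (12 mm along x, 24 mm along y, 22 to 85 mm above the bench), at 65 mm. The carrier is a loose 120 x 70 x 10 mm plate (0.35 to 0.6 kg) in the channel, 1.3 mm play each side, with a white round blank on it ahead of the tab. Axes as the clamp's. Home, this point is at x = -80 mm in the clamp's frame; it starts 20 to 35 mm short.
- wrench_head (a point): Centre of the steel wrench head on the screw axis, 81 mm above the bench; 36 mm across, 22 mm tall. Its x axis points outwards to the upright break-over hinge, 30 mm from the screw axis, where the handle joins. The angle at which the head sits on the screw differs each time.
- wrench_grip (a point): Middle of the handle's level round rubber grip: 25 mm thick, 90 to 205 mm from the screw axis, this point at 150 mm and 81 mm above the bench; x axis outwards. A preloaded spring holds the handle straight; once the screw is tight the hinge gives at 10 N here, then folds clockwise at 10 to 12 N by up to 0.24 rad (firm stop). It springs straight when let go.
- jaw_face (a point): Centre of the lower face of the dark steel pressure disc (48 mm across) under the bridge. It comes down 0.5 mm per radian of the screw; tight, it stands 36.45 mm above the bench.
- casting_ring: Bystander: open steel casting ring 60 mm across, 55 mm tall, standing beside the clamp at its -y side; origin at the centre of its underside.
- wax_tin: Bystander: flat steel tin 70 mm across, 30 mm tall; origin at the centre of its underside.
- spray_bottle: Bystander: reddish bottle with white cap, 60 mm across, 170 mm tall; origin at the centre of its underside.
- wax_knife: Bystander: plaster spatula with a wooden handle and a flat steel blade, about 250 mm long, lying on the bench.
There are look-alikes about, which are no part of the job. Of the things like the part that bears carrier_tab, leave any that is green; of the rest the smaller one is meant.

How it is judged:
On the way, in this order (a step that is already met when the one before it is completed fails the run):
1. the carrier is fully home against the end stop, within 1.5 mm (x of carrier_tab in the frame of clamp above -0.0815 m), for 0.2 s.
2. with the carrier home and the screw tight, the wrench handle has broken over at its hinge by more than 0.04 rad (angle between the x axis of wrench_head and the x axis of wrench_grip, either way round above 0.04 rad and z of jaw_face in the frame of clamp below 0.036525 m and x of carrier_tab in the frame of clamp above -0.0815 m), for 0.1 s.
At the end, for the whole second after the job is handed in: Carrier home within 1.5 mm of the end stop; screw still tight (jaw within 0.075 mm of its lowest, screw backed off no more than about 0.15 rad); handle let go and straight again (within 0.02 rad of the head); the four bystanders within 20 mm of where they began (x of carrier_tab in the frame of clamp above -0.0815 m and z of jaw_face in the frame of clamp below 0.036525 m and angle between the x axis of wrench_head and the x axis of wrench_grip, either way round below 0.02 rad and distance of each of casting_ring, wax_tin, spray_bottle, wax_knife from where it was at the start of the episode below 0.02 m); the robot touches nothing.
It fails at once if the handle is forced on more than 0.14 rad past straight, towards its stop (over-torque) (angle between the x axis of wrench_head and the x axis of wrench_grip, either way round above 0.14 rad).
It fails at once if the carrier is rammed against the clamp with more than 45 N (contact force between carrier and clamp above 45 N).
It fails at once if a bystander is moved by more than 20 mm (distance of any of casting_ring, wax_tin, spray_bottle, wax_knife from where it was at the start of the episode above 0.02 m).
It also fails if it takes over 64 s, if anything falls off the work surface, if the arm or the gripper's body presses on something with over 40 N, if the wrist force passes 120 N, or if a joint passes its speed limit or range.

## Robot

A 6-joint arm with a two-finger parallel gripper is mounted at the origin on the work surface. World frame = base frame: x ahead of the robot, y to its left, z up, the work surface at z = 0. Lengths are in m, angles in rad, forces in N, time in s.
With the tool pointing down it reaches from about 0.225 to 0.875 m from the base axis. Payload 3.4 kg.
Tool frame: the origin (TCP) lies midway between the tips of the shut fingers; the grasp point (between the pads) lies 19 mm behind it (pinch_z is the distance from the TCP to the grasp point, in m); z points along the fingers, y is the line along which they close (so a half turn about z gives the same grasp; the last joint's range is limited). The gripper opens to 85 mm and grips with 20 to 120 N. Pads are 22 mm wide; open, the fingers measure 114 mm over their backs; the gripper's body (76 mm by 85 mm) begins 54 mm behind the grasp point. The pads swing forward as they close: fully open they stand 13 mm farther back than shut.
Start: joints at [0.992, 0.276, 1.505, -0, 1.361, -0.121], TCP at [0.254, 0.516, 0.231] pointing down, gripper open.
Joint ranges: [-2.89, 2.89], [-0.75, 2.08], [0.22, 2.7], [-1.18, 4.32], [0.11, 2.71], [-2.7, 2.7]. Speed limits (rad/s): [2.57, 2.57, 3.14, 3.14, 3.14, 3.14].

## Interface

Orientations are given as a unit quaternion [w, x, y, z].
In Python, from rig import get_state, get_image, sign_off, pinch_z gives the robot as it stands.
- The arm moves only by the tool send_rows, never from a script. Its argument "steps" is one flat list of numbers, 5 for each row, row after row: the gripper's target within -1 to 1 (fully open at 1, half-way at 0, shut at -1), then the shift along the tool's x, y, z in cm, then the turn about the tool's z in degrees. In form: [gripper, x, y, z, roll, gripper, x, y, z, roll, ...]. A call has 1 to 12 rows; each row shifts and turns the commanded pose from where the row before left it, along the tool's axes as they then stand; what a row does not reach is not made up. A row lasts 1/10 s, in which the tool goes at most 50 mm and 8.59 degrees, less where a joint would pass 70% of its speed; a pose out of reach is approached as far as the arm can. A call is refused whole if a number of a shift passes 5 or a number of a turn 8.59, either way. A call with a gripper value outside its range is refused whole. The fingers move at their own pace and stop on an object; "newtons" is the grip in N (left out, the last holds). Time passes only in rows, so rows that do not move let the fingers close. It gives the time, the measured TCP pose, the force, the opening and the grip force at its end, in the units of the state.
- get_state(): the state, without advancing time (a new reading comes with each control period).
- get_image(name): name is "scene" or "top"; returns a dict with "color" (420x560x3 uint8, red, green, blue), "mtx" (3x3 intrinsics, pixels), "k1" (the pictures are not rectified: a ray, as slopes to the right and down, at radius r is drawn at 1 + k1 r^2 times it, then the intrinsics apply), "T" (4x4, takes a point from camera to world coordinates). Camera axes: x right, y down, z forward; pixel columns grow to the right and rows downward; lengths in m; the calibration is good to about 2 mm. A picture is of the moment at which its call begins. There is no depth.
- sign_off(): hands the job in; it is judged then, once.
The state is a dict: "clock": time; "qpos": joint angles; "qd": joint speeds; "effort": joint torques, N m; "position": TCP position; "ee_rot": TCP orientation; "contact_force": force on the tool from outside, world axes, zero at the start; "moment": the same for the moment, N m; "width": finger opening in m; "gripper_force": force on a finger pad.
Only numpy, scipy, OpenCV 4.12 (cv2) and the standard library are available. Lean on these libraries where they do the work, as an engineer would, in place of code of your own. Each camera call takes 0.05 s, during which the arm holds its last target. There are 200 camera calls.

## Working session

There is one attempt and no reset: what is moved stays moved. The work goes in short steps, Python scripts to look and compute and a tool call to move; the robot and the scene stay as the last step left them, time stands still between calls to the robot, and variables do not carry over. Pictures are saved under pics/ and viewed, at most 10 in all, crops included, and the job is handed in when it is done.

Besides the shell and the picture viewer there is one more tool, called by a JSON object that holds its "method" and its "body". send_rows: Moves the arm, as the interface text tells. Its arguments: {"type":"object","properties":{"steps":{"type":"array"},"newtons":{"type":"number"}},"required":["steps"]}

```bash
mkdir -p pics; ls; python3 - <<'E'
from rig import *
import cv2
s=get_state();print(s, pinch_z)
for n in("scene","top"):
    i=get_image(n);cv2.imwrite(f"pics/{n}0.png",i["color"][:,:,::-1]);print(n,i["mtx"].tolist(),i["k1"],i["T"].round(4).tolist())
E
```

```text
pics
{'clock': 0.0, 'qpos': array([ 9.91997783e-01,  2.76615003e-01,  1.50612918e+00,  5.36929554e-06,
        1.36069086e+00, -1.21003552e-01]), 'qd': array([-2.21144913e-04,  2.19946912e-04, -1.04579478e-03,  2.54184908e-04,
       -3.00260791e-03,  2.50890931e-05]), 'effort': array([ 9.86648556e-04, -4.16760814e+01, -2.45800692e+01, -1.18270427e-04,
        1.10330171e-02, -1.03466351e-05]), 'position': array([0.25385113, 0.51534976, 0.23042987]), 'ee_rot': array([-3.18255267e-04,  2.26904365e-01,  9.73916609e-01, -8.64474398e-04]), 'contact_force': array([ 0.25273073, -0.64377816,  0.10872523]), 'moment': array([-0.04960156, -0.04956563,  0.00923988]), 'gripper_force': 0.0, 'width': 0.08569865401812134} 0.0187
scene [[442.26541089179284, 0.0, 274.12422393174626], [0.0, 442.26541089179284, 216.23219632272938], [0.0, 0.0, 1.0]] 0.04017503723399072 [[0.0523, 0.7819, -0.6212, 1.1593], [0.9985, -0.0503, 0.0208, -0.0373], [-0.0149, -0.6213, -0.7834, 0.8598], [0.0, 0.0, 0.0, 1.0]]
top [[423.71126466947294, 0.0, 284.53183571643564], [0.0, 423.71126466947294, 206.54516171249782], [0.0, 0.0, 1.0]] -0.06621171137607561 [[-0.0049, -0.988, 0.1545, 0.3547], [-0.9999, 0.0064, 0.0091, -0.0288], [-0.0099, -0.1545, -0.988, 1.1036], [0.0, 0.0, 0.0, 1.0]]
```

View pics/scene0.png

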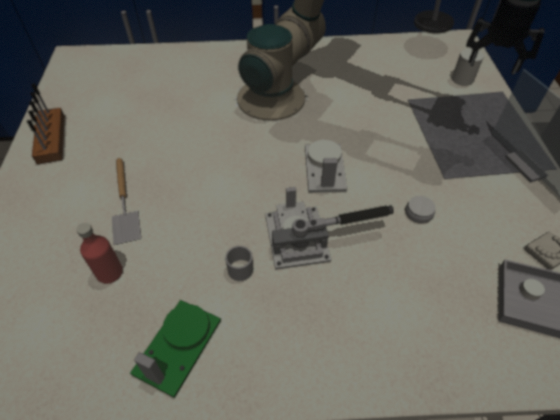

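View pics/top0.png

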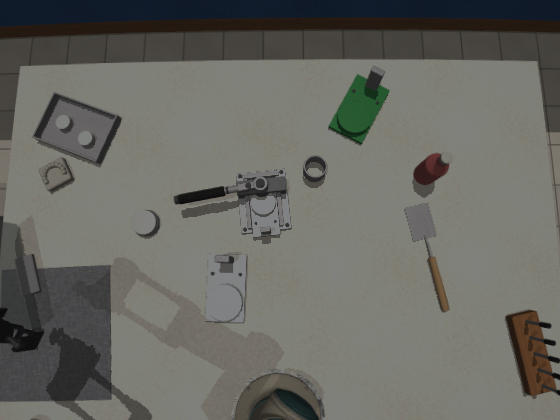

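The top view shows three carriers: green at (360,108), a grey one lying loose at (226,288), and a grey one in the clamp channel with its tab near (266,230). I'll confirm which grey one is smaller in an enlarged crop.

```bash
python3 - <<'E'
import cv2
i=cv2.imread("pics/top0.png")[150:330,160:340];i=cv2.convertScaleAbs(i,alpha=1.3,beta=15)
a=cv2.resize(i[0:100],None,fx=4.4,fy=4.4,interpolation=cv2.INTER_CUBIC)
cv2.imwrite("pics/topc.png",cv2.resize(i,(600,600),interpolation=cv2.INTER_CUBIC)) # 3.333x origin 160,150
s=cv2.imread("pics/scene0.png")[130:280,225:425];s=cv2.convertScaleAbs(s,alpha=1.5,beta=15)
cv2.imwrite("pics/scenec.png",cv2.resize(s,(800,600),interpolation=cv2.INTER_CUBIC)) # 4x origin 225,130
E
```

```text
(no output)
```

View pics/topc.png

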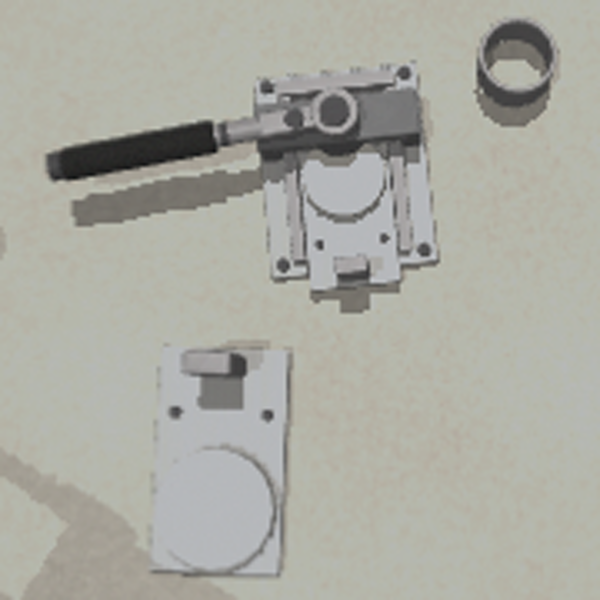

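View pics/scenec.png

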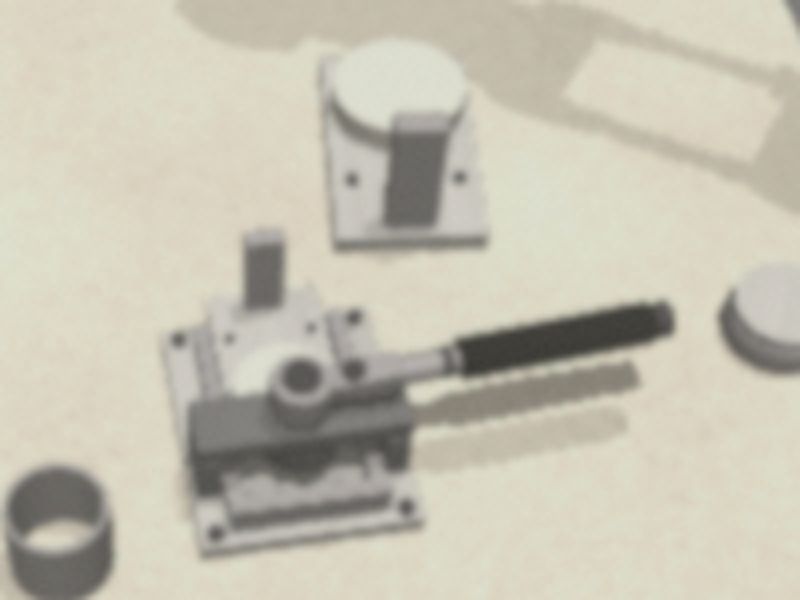

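The carrier in the clamp (tab at top-picture (266,230)) has a plate about 27 px wide, against about 36 px for the loose one. It is the smaller non-green one and it sits in the channel, so it's the one meant. Now I'll turn these pixels into positions.

```bash
cat > h.py <<'E'
import numpy as np, cv2
from scipy.spatial.transform import Rotation as R
def ray(im,u,v):
    K=im["mtx"];d=np.array([(u-K[0,2])/K[0,0],(v-K[1,2])/K[1,1]]);x=d.copy()
    for _ in range(20): x=d/(1+im["k1"]*(x@x))
    return im["T"][:3,:3]@np.array([*x,1]),im["T"][:3,3]
def at(im,u,v,z):
    d,o=ray(im,u,v);return (o+d*(z-o[2])/d[2])
def tri(a,p,b,q):
    (d,o),(e,f)=ray(a,*p),ray(b,*q);s=np.linalg.lstsq(np.c_[d,-e],f-o,rcond=None)[0];P,Q=o+d*s[0],f+e*s[1];return (P+Q)/2,np.linalg.norm(P-Q)
E
python3 - <<'E'
from rig import *; from h import *
t=get_image("top");s=get_image("scene");np.set_printoptions(precision=4,suppress=True)
T=lambda x,y,z:at(t,160+x/3.333,150+y/3.333,z)
S=lambda x,y,z:at(s,225+x/4,130+y/4,z)
for n,p,q,z in [("head",(336,110),(303,376),.092),("hinge",(294,118),(355,368),.09),("gripend",(52,166),(670,318),.081),("gripstart",(215,137),(462,357),.081),("tabtop",(351,263),(265,236),.085),
 ("hA",(266,88),(406,507),.012),("hB",(404,73),(216,532),.012),("hC",(424,250),(180,340),.012),("hD",(283,265),(354,317),.012),("ring",(517,55),(57,500),.055),("tin",(-47,240),(790,318),.03)]:
    print(n,T(*p,z),S(*q,z))
E
```

```text
head [0.5714 0.0381 0.092 ] [0.5758 0.04   0.092 ]
hinge [0.566 0.069 0.09 ] [0.5706 0.0691 0.09  ]
gripend [0.5331 0.2492 0.081 ] [0.5396 0.2511 0.081 ]
gripstart [0.554  0.1283 0.081 ] [0.5598 0.1305 0.081 ]
tabtop [0.4596 0.0272 0.085 ] [0.466  0.0277 0.085 ]
hA [0.6068 0.099  0.012 ] [0.6122 0.098  0.012 ]
hB [ 0.6181 -0.0105  0.012 ] [ 0.6223 -0.0108  0.012 ]
hC [ 0.4769 -0.0255  0.012 ] [ 0.4826 -0.0246  0.012 ]
hD [0.4658 0.0842 0.012 ] [0.4713 0.0836 0.012 ]
ring [ 0.6212 -0.0975  0.055 ] [ 0.6237 -0.0972  0.055 ]
tin [0.4845 0.3386 0.03  ] [0.5036 0.341  0.03  ]
```

{"method": "send_rows", "body": {"steps": [-1, 0, 0, 0, -8.05, -1, 0, 0, 0, -8.05, -1, 0, 0, 0, -8.05, -1, 0, 0, 0, -8.05], "newtons": 40}}

```text
clock: 0.6
position: [0.2541, 0.5157, 0.231]
ee_rot: [-0.0, -0.055, 0.998, -0.0]
contact_force: [-1.0, -0.1, 0.2]
width: 0.0283
gripper_force: 0.0
```

{"method": "send_rows", "body": {"steps": [-1, -1, -4.2, 0, 0, -1, -1, -4.2, 0, 0, -1, -1, -4.2, 0, 0, -1, -1, -4.2, 0, 0, -1, -1, -4.2, 0, 0, -1, -1, -4.2, 0, 0, -1, -1, -4.2, 0, 0, -1, -1, -4.2, 0, 0, -1, -1, -4.2, 0, 0, -1, -1, -4.2, 0, 0, -1, -1, -4.2, 0, 0, -1, -0.8, -4.4, 0, 0]}}

```text
clock: 1.8
position: [0.4245, 0.0232, 0.2314]
ee_rot: [0.0, -0.052, 0.999, 0.0]
contact_force: [0.8, 0.3, -0.2]
width: 0.0002
gripper_force: 0.0
```

```bash
python3 - <<'E'
from rig import *; from h import *
t=get_image("top");s=get_image("scene");np.set_printoptions(precision=4,suppress=True)
print("loose tab",tri(t,(160+200/3.333,150+357/3.333),s,(225+421/4,130+122/4)), at(t,160+293/3.333,150+348/3.333,.012))
st=get_state();print(st["clock"],st["position"],R.from_quat(np.roll(st["ee_rot"],-1)).as_matrix(),st["width"],st["contact_force"])
E
```

```text
loose tab (array([0.3915, 0.131 , 0.0986]), np.float64(0.0054365436016093754)) [0.4016 0.0759 0.012 ]
1.9 [0.4259 0.0199 0.2313] [[-0.9953 -0.0973  0.0013]
 [-0.0973  0.9952 -0.0029]
 [-0.001  -0.003  -1.    ]] -0.0003875074344855721 [ 0.3636  0.1228 -0.2372]
```

{"method": "send_rows", "body": {"steps": [-1, 0, 0, 3, 0, -1, 0, 0, 3, 0, -1, 0, 0, 3, 0, -1, 0, 0, 3, 0, -1, 0, 0, 3, 0, -1, 0, 0, 2, 0, -1, 0, 0, 1.5, 0, -1, 0, 0, 0, 0]}}

```text
clock: 2.7
position: [0.4221, 0.0257, 0.0446]
ee_rot: [-0.002, -0.052, 0.999, 0.001]
contact_force: [-0.0, 0.1, 0.8]
width: 0.0002
gripper_force: 0.0
```

```bash
python3 - <<'E'
from rig import *; from h import *
for k in range(2):
    s=get_image("scene");st=get_state();print(st["clock"],st["position"],st["contact_force"],st["ee_rot"])
c=cv2.convertScaleAbs(s["color"][130:280,225:425,::-1],alpha=1.5,beta=15)
cv2.imwrite("pics/s2.png",cv2.resize(c,(800,600),interpolation=cv2.INTER_CUBIC))
E
```

```text
2.75 [0.42318101 0.02552883 0.04567755] [0.60315985 0.04268109 0.35161018] [-1.27875885e-03 -5.23442007e-02  9.98628220e-01  3.56233761e-04]
2.8 [0.42408876 0.02534013 0.04642757] [ 0.89729863 -0.5074592  -0.93083014] [-1.86810146e-04 -5.23093256e-02  9.98630899e-01  1.66833826e-04]
```

View pics/s2.png

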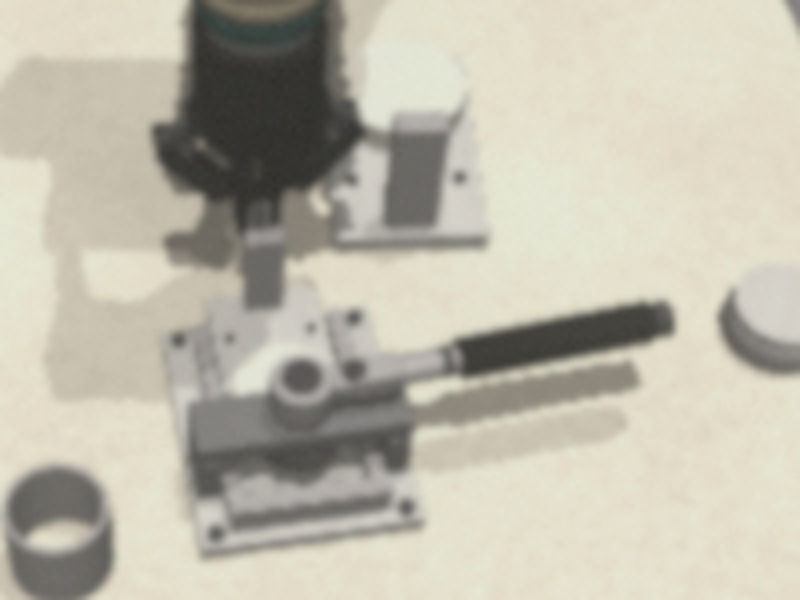

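The fingers are behind the tab and centred on it, at crop (262,205) against the tab at (264,270). Now a slow push.

{"method": "send_rows", "body": {"steps": [-1, -0.3, 0, 0, 0, -1, -0.3, 0, 0, 0, -1, -0.3, 0, 0, 0, -1, -0.3, 0, 0, 0, -1, -0.3, 0, 0, 0, -1, -0.3, 0, 0, 0, -1, -0.3, 0, 0, 0, -1, -0.3, 0, 0, 0, -1, -0.3, 0, 0, 0, -1, -0.3, 0, 0, 0, -1, -0.3, 0, 0, 0, -1, -0.3, 0, 0, 0]}}

```text
clock: 4.0
position: [0.4562, 0.0287, 0.0462]
ee_rot: [-0.004, -0.052, 0.999, 0.0]
contact_force: [-7.6, -0.4, 9.6]
width: 0.0
gripper_force: 4.5
```

{"method": "send_rows", "body": {"steps": [-1, -0.2, 0, 0, 0, -1, -0.2, 0, 0, 0, -1, -0.2, 0, 0, 0, -1, -0.2, 0, 0, 0]}}

```text
clock: 4.4
position: [0.464, 0.0295, 0.0462]
ee_rot: [-0.004, -0.052, 0.999, 0.0]
contact_force: [-7.8, -1.4, 9.4]
width: 0.0001
gripper_force: 3.6
```

{"method": "send_rows", "body": {"steps": [-1, -0.1, 0, 0, 0, -1, -0.1, 0, 0, 0, -1, -0.1, 0, 0, 0, -1, -0.1, 0, 0, 0, -1, -0.1, 0, 0, 0, -1, -0.1, 0, 0, 0]}}

```text
clock: 5.0
position: [0.4702, 0.0301, 0.0462]
ee_rot: [-0.004, -0.052, 0.999, 0.0]
contact_force: [-7.3, -1.3, 9.2]
width: -0.0001
gripper_force: 3.6
```

{"method": "send_rows", "body": {"steps": [-1, -0.1, 0, 0, 0, -1, -0.1, 0, 0, 0, -1, -0.1, 0, 0, 0]}}

```text
clock: 5.3
position: [0.4732, 0.0304, 0.0462]
ee_rot: [-0.004, -0.052, 0.999, 0.0]
contact_force: [-7.2, -1.5, 8.7]
width: 0.0001
gripper_force: 3.6
```

{"method": "send_rows", "body": {"steps": [-1, -0.1, 0, 0, 0, -1, -0.1, 0, 0, 0]}}

```text
clock: 5.5
position: [0.4752, 0.0306, 0.0462]
ee_rot: [-0.004, -0.052, 0.999, 0.0]
contact_force: [-7.6, -1.0, 9.0]
width: 0.0004
gripper_force: 3.5
```

{"method": "send_rows", "body": {"steps": [-1, -0.1, 0, 0, 0, -1, -0.1, 0, 0, 0]}}

```text
clock: 5.7
position: [0.476, 0.0307, 0.0462]
ee_rot: [-0.005, -0.052, 0.999, 0.0]
contact_force: [-10.6, -2.1, 12.2]
width: -0.0001
gripper_force: 4.8
```

{"method": "send_rows", "body": {"steps": [-1, -0.1, 0, 0, 0, -1, -0.1, 0, 0, 0]}}

```text
clock: 5.9
position: [0.4759, 0.0307, 0.0462]
ee_rot: [-0.007, -0.053, 0.999, -0.0]
contact_force: [-15.4, -2.6, 16.6]
width: -0.0
gripper_force: 6.2
```

{"method": "send_rows", "body": {"steps": [-1, -0.07, 0, 0, 0, -1, -0.07, 0, 0, 0]}}

```text
clock: 6.1
position: [0.4759, 0.0307, 0.0462]
ee_rot: [-0.008, -0.053, 0.999, -0.0]
contact_force: [-17.2, -4.0, 20.0]
width: 0.0
gripper_force: 6.9
```

The TCP has stalled at x = 0.476 while the force keeps rising, so the carrier is home. I'll back off, then move around behind the handle.

{"method": "send_rows", "body": {"steps": [-1, 0.3, 0, 0, 0, -1, 0.5, 0, 0, 0, -1, 0.7, 0, 0, 0, -1, 0, 0, -2.5, 0, -1, 0, 0, -3.5, 0, -1, 0, 0, -4, 0, -1, 0, 0, 0, -4]}}

```text
clock: 6.8
position: [0.4734, 0.0293, 0.1512]
ee_rot: [0.006, -0.088, 0.996, -0.001]
contact_force: [1.0, 0.1, 0.0]
width: 0.0001
gripper_force: 0.0
```

{"method": "send_rows", "body": {"steps": [-1, -1, 2.8, 0, 0, -1, -1, 2.8, 0, 0, -1, -1.3, 2.8, 0, 0, -1, -1.3, 2.8, 0, 0, -1, -1.3, 2.8, 0, 0, -1, 0, 0, 0, 0, -1, 0, 0, 0, 0]}}

```text
clock: 7.5
position: [0.503, 0.1779, 0.1459]
ee_rot: [-0.0, -0.088, 0.996, -0.0]
contact_force: [-0.0, 0.2, 0.5]
width: 0.0001
gripper_force: 0.0
```

```bash
python3 - <<'E'
from rig import *; from h import *
np.set_printoptions(precision=4,suppress=True)
t=get_image("top");s=get_image("scene");st=get_state();print(st["clock"],st["position"],st["contact_force"],st["ee_rot"])
a=cv2.resize(t["color"][160:240,160:300,::-1],(700,400),interpolation=cv2.INTER_CUBIC)
c=cv2.resize(s["color"][160:280,260:410,::-1],(600,480),interpolation=cv2.INTER_CUBIC)
cv2.imwrite("pics/t3.png",cv2.convertScaleAbs(a,alpha=1.4,beta=15));cv2.imwrite("pics/s3.png",cv2.convertScaleAbs(c,alpha=1.4,beta=15))
E
```

```text
7.6 [0.5027 0.1769 0.146 ] [ 0.002  -0.2373 -0.8023] [-0.0004 -0.0868  0.9962 -0.0003]
```

View pics/s3.png

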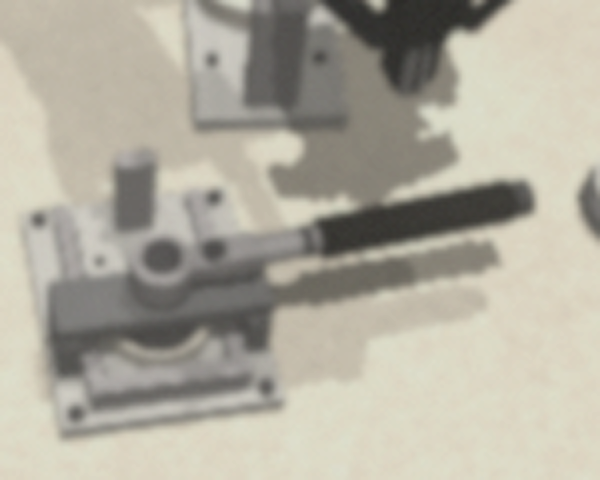

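The tab top is now at (293,199) in the scene picture, the blank shows under the bridge, and the fingers are over the robot side of the grip.

```bash
python3 - <<'E'
from rig import *; from h import *
s=get_image("scene");a=at(s,291.25,189,.085);b=at(s,260+133/4,160+158/4,.085);print(a,b,b-a, (b-[.5757,.04,.085])@[.9945,.1045,0])
E
```

```text
[0.46600707 0.02773395 0.085     ] [0.49865876 0.02985408 0.085     ] [0.03265169 0.00212012 0.        ] -0.07767776202679799
```

{"method": "send_rows", "body": {"steps": [-1, 0, 0, 2.5, 0, -1, 0, 0, 2.5, 0, -1, 0, 0, 2.5, 0, -1, 0, 0, 1.1, 0, -1, 0, 0, 0, 0]}}

```text
clock: 8.15
position: [0.502, 0.1766, 0.0591]
ee_rot: [-0.002, -0.086, 0.996, -0.0]
contact_force: [-0.1, -0.2, 0.6]
width: -0.0003
gripper_force: 0.0
```

{"method": "send_rows", "body": {"steps": [-1, -0.3, 0, 0, 0, -1, -0.3, 0, 0, 0, -1, -0.3, 0, 0, 0, -1, -0.3, 0, 0, 0, -1, -0.3, 0, 0, 0]}}

```text
clock: 8.65
position: [0.5186, 0.1804, 0.0608]
ee_rot: [0.001, -0.087, 0.996, 0.0]
contact_force: [-0.5, -0.1, 0.1]
width: -0.0001
gripper_force: 0.0
```

{"method": "send_rows", "body": {"steps": [-1, -0.3, 0, 0, 0, -1, -0.3, 0.03, 0, 0.8, -1, -0.3, 0.04, 0, 1.1, -1, -0.3, 0.04, 0, 1.1]}}

```text
clock: 9.05
position: [0.5289, 0.1832, 0.06]
ee_rot: [-0.001, -0.06, 0.998, -0.0]
contact_force: [-1.8, -1.3, -0.7]
width: 0.0003
gripper_force: 1.3
```

{"method": "send_rows", "body": {"steps": [-1, -0.3, 0.05, 0, 1.15, -1, -0.3, 0.05, 0, 1.15, -1, -0.3, 0.05, 0, 1.15, -1, -0.3, 0.05, 0, 1.15]}}

```text
clock: 9.45
position: [0.5415, 0.1864, 0.0602]
ee_rot: [-0.0, -0.02, 1.0, 0.0]
contact_force: [-2.4, -0.1, -0.4]
width: -0.0001
gripper_force: 2.1
```

{"method": "send_rows", "body": {"steps": [-1, -0.3, 0.05, 0, 1.15, -1, -0.3, 0.05, 0, 1.15, -1, -0.3, 0.05, 0, 1.15, -1, -0.3, 0.05, 0, 1.15]}}

```text
clock: 9.85
position: [0.5536, 0.1886, 0.0603]
ee_rot: [0.0, 0.02, 1.0, 0.0]
contact_force: [-2.5, 0.5, -0.4]
width: -0.0002
gripper_force: 2.2
```

{"method": "send_rows", "body": {"steps": [-1, -0.3, 0.05, 0, 1.15, -1, -0.3, 0.05, 0, 1.15, -1, -0.3, 0.05, 0, 1.15, -1, -0.3, 0.05, 0, 1.15, -1, -0.3, 0.05, 0, 1.15, -1, -0.3, 0.05, 0, 1.15]}}

```text
clock: 10.45
position: [0.5718, 0.1899, 0.0603]
ee_rot: [0.0, 0.08, 0.997, 0.0]
contact_force: [-0.9, -0.4, -0.2]
width: -0.0002
gripper_force: 1.9
```

{"method": "send_rows", "body": {"steps": [-1, -0.3, 0.05, 0, 1.15, -1, -0.3, 0.05, 0, 1.15, -1, -0.3, 0.05, 0, 1.15]}}

```text
clock: 10.75
position: [0.5809, 0.1898, 0.0603]
ee_rot: [0.0, 0.11, 0.994, 0.0]
contact_force: [-1.4, -0.1, 0.1]
width: -0.0001
gripper_force: 0.9
```

{"method": "send_rows", "body": {"steps": [-1, -0.3, 0.05, 0, 1.15, -1, -0.3, 0.05, 0, 1.15, -1, -0.3, 0.05, 0, 1.15]}}

```text
clock: 11.05
position: [0.59, 0.1891, 0.0603]
ee_rot: [0.0, 0.14, 0.99, 0.0]
contact_force: [-2.2, 0.3, 0.3]
width: -0.0003
gripper_force: 0.1
```

{"method": "send_rows", "body": {"steps": [-1, -0.3, 0.05, 0, 1.15, -1, -0.3, 0.05, 0, 1.15, -1, -0.3, 0.05, 0, 1.15]}}

```text
clock: 11.35
position: [0.5991, 0.1879, 0.0603]
ee_rot: [0.0, 0.17, 0.985, 0.0]
contact_force: [-2.6, 0.4, 0.6]
width: -0.0003
gripper_force: 0.0
```

{"method": "send_rows", "body": {"steps": [-1, -0.3, 0.05, 0, 1.15, -1, -0.3, 0.05, 0, 1.15, -1, -0.3, 0.05, 0, 1.15]}}

```text
clock: 11.65
position: [0.608, 0.1861, 0.0603]
ee_rot: [-0.0, 0.2, 0.98, 0.0]
contact_force: [-2.2, 0.4, 0.5]
width: -0.0001
gripper_force: 0.0
```

{"method": "send_rows", "body": {"steps": [-1, -0.3, 0.05, 0, 1.15, -1, -0.3, 0.05, 0, 1.15, -1, -0.3, 0.05, 0, 1.15]}}

```text
clock: 11.95
position: [0.6168, 0.1838, 0.0603]
ee_rot: [0.0, 0.229, 0.973, 0.0]
contact_force: [-2.2, 1.5, 0.3]
width: 0.0002
gripper_force: 0.1
```

{"method": "send_rows", "body": {"steps": [-1, -0.3, 0.05, 0, 1.15, -1, -0.3, 0.05, 0, 1.15, -1, -0.3, 0.05, 0, 1.15]}}

```text
clock: 12.25
position: [0.6255, 0.1809, 0.0603]
ee_rot: [0.0, 0.258, 0.966, 0.0]
contact_force: [-1.5, 0.1, 0.1]
width: 0.0
gripper_force: 1.0
```

{"method": "send_rows", "body": {"steps": [-1, -0.3, 0.05, 0, 1.15, -1, -0.3, 0.05, 0, 1.15]}}

```text
clock: 12.45
position: [0.6312, 0.1787, 0.0603]
ee_rot: [-0.0, 0.278, 0.961, 0.0]
contact_force: [-2.2, 1.2, -0.2]
width: 0.0002
gripper_force: 1.8
```

{"method": "send_rows", "body": {"steps": [-1, -0.3, 0.05, 0, 1.15, -1, -0.3, 0.05, 0, 1.15]}}

```text
clock: 12.65
position: [0.6342, 0.1776, 0.0599]
ee_rot: [-0.003, 0.297, 0.955, 0.0]
contact_force: [-7.9, 6.2, 2.1]
width: 0.0001
gripper_force: 5.0
```

The screw has come tight, with about 10 N on the grip. From here small steps.

{"method": "send_rows", "body": {"steps": [-1, -0.2, 0.03, 0, 0.8, -1, -0.2, 0.03, 0, 0.8]}}

```text
clock: 12.85
position: [0.6366, 0.1766, 0.0597]
ee_rot: [-0.004, 0.31, 0.951, 0.0]
contact_force: [-7.7, 5.7, 3.6]
width: -0.0
gripper_force: 5.1
```

{"method": "send_rows", "body": {"steps": [-1, -0.2, 0.03, 0, 0.8, -1, -0.2, 0.03, 0, 0.8]}}

```text
clock: 13.05
position: [0.64, 0.1751, 0.0597]
ee_rot: [-0.004, 0.323, 0.946, 0.001]
contact_force: [-8.3, 7.4, 2.0]
width: 0.0001
gripper_force: 5.3
```

```bash
python3 - <<'E'
from rig import *; from h import *
t=get_image("top");st=get_state();print(st["clock"],st["position"],st["contact_force"])
a=cv2.resize(t["color"][150:230,160:280,::-1],(780,520),interpolation=cv2.INTER_CUBIC)
cv2.imwrite("pics/t4.png",cv2.convertScaleAbs(a,alpha=1.5,beta=25))
E
```

```text
13.1 [0.64043372 0.17492678 0.05973902] [-7.9298069   6.38407378  2.35506452]
```

View pics/t4.png

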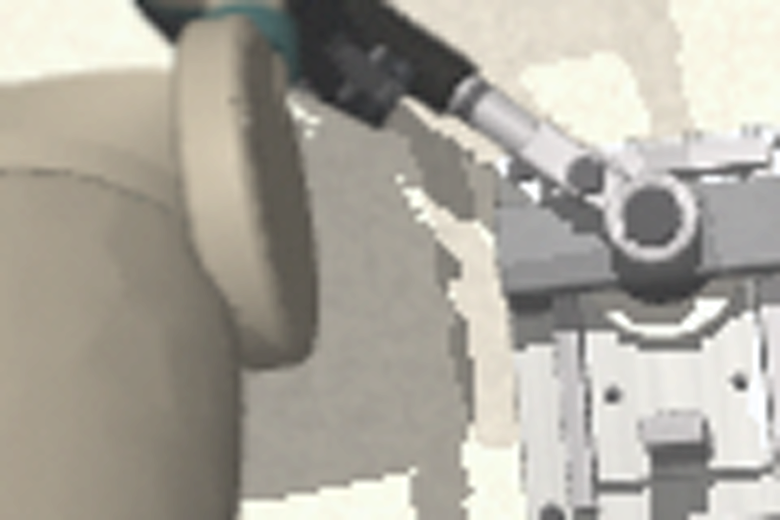

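The force holds at 10 N while the handle moves on, so it is folding, by about 0.055 rad. The picture shows the wrench still engaged and the carrier home. I'll go about 3 mm further for certainty, dwell, then release.

{"method": "send_rows", "body": {"steps": [-1, -0.2, 0.03, 0, 0.8, -1, -0.15, 0.02, 0, 0.6, -1, 0, 0, 0, 0, -1, 0, 0, 0, 0]}}

```text
clock: 13.5
position: [0.6431, 0.1736, 0.0597]
ee_rot: [-0.004, 0.335, 0.942, 0.001]
contact_force: [-8.0, 7.2, 2.4]
width: 0.0002
gripper_force: 5.5
```

{"method": "send_rows", "body": {"steps": [-1, 0.2, -0.03, 0, -0.8, -1, 0.3, -0.05, 0, -1.15, -1, 0.3, -0.05, 0, -1.15, -1, 0.3, -0.05, 0, -1.15, -1, 0.3, -0.05, 0, -1.15, -1, 0.5, 0, 0, 0, -1, 1, 0, 0, 0, -1, 2, 0, 0, 0]}}

```text
clock: 14.3
position: [0.6065, 0.1965, 0.0606]
ee_rot: [0.001, 0.29, 0.957, 0.0]
contact_force: [-1.1, -0.6, 0.9]
width: -0.0
gripper_force: 0.0
```

{"method": "send_rows", "body": {"steps": [-1, 0, 0, -3, 0, -1, 0, 0, -4, 0, -1, 0, 0, -4, 0, -1, 4, 1, -2, 0, -1, 4, 1, 0, 0, -1, 4, 1, 0, 0, -1, 4, 1, 0, 0, -1, 4, 1, 0, 0, -1, 0, 0, 0, 0, -1, 0, 0, 0, 0]}}

```text
clock: 15.3
position: [0.4659, 0.3499, 0.1907]
ee_rot: [0.001, 0.288, 0.958, 0.0]
contact_force: [0.5, -0.2, 0.1]
width: -0.0001
gripper_force: 0.0
```

```bash
python3 - <<'E'
from rig import *; from h import *
t=get_image("top");s=get_image("scene");st=get_state();print(st["clock"],st["position"],st["contact_force"])
a=cv2.resize(t["color"][130:240,160:280,::-1],(480,440),interpolation=cv2.INTER_CUBIC)
b=cv2.resize(s["color"][170:280,255:335,::-1],(320,440),interpolation=cv2.INTER_CUBIC)
cv2.imwrite("pics/t5.png",cv2.convertScaleAbs(np.hstack([a,b]),alpha=1.5,beta=25))
E
```

```text
15.4 [0.46699256 0.34880724 0.19050231] [ 0.59117957 -0.26117206 -1.00910567]
```

View pics/t5.png

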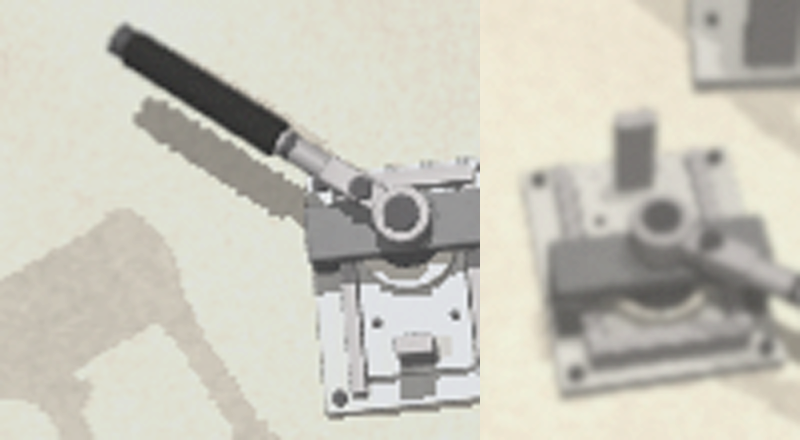

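The handle is straight again: head (402,212), hinge (360,187) and grip end (120,40) lie on one line. The carrier is home and the robot is clear of everything, so I'm handing in.

```bash
python3 -c "
from rig import *
print(sign_off())"
```

```text
the job is handed in; nothing more can be done
None
```

I handed the job in at about 15 s of the 64 s allowed: the carrier is home, the screw came tight at roughly 0.75 rad, the handle broke over by an estimated 0.08–0.11 rad (from arm travel and force) and sprang straight, and no bystander was touched; no verdict came back.

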